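Pair the dough tampers with their tart tins

TASK

Lay out the tart-lining bench: stand each of the four dough tampers upright in the tart tin of its own shape and size, with its foot resting flat on the bottom of the tin. Lower each one in before letting go, without dropping it or knocking any over, and leave the white cup and the brush where they are.

Things in the scene. Friction and masses are not known exactly. Their poses are not given: they have to be found in the camera images.
- tamper_small_round: small round dough tamper, standing loose on the bench: a white plastic foot, round, 44 mm across, 16 mm thick, and on its middle an upright round handle 24 mm in diameter, of mid-brown wood, up to 90 mm above the underside. 56 to 112 g. Origin at the centre of the underside, z up along the handle.
- tamper_large_round: large round dough tamper, standing loose on the bench: a white plastic foot, round, 72 mm across, 16 mm thick, and on its middle an upright round handle 24 mm in diameter, of mid-brown wood, up to 90 mm above the underside. 105 to 210 g. Origin at the centre of the underside, z up along the handle.
- tamper_square: square dough tamper, standing loose on the bench: a white plastic foot, 56 x 56 mm (sides along its x and y), 16 mm thick, and on its middle an upright square handle 24 x 24 mm, its flats along x and y, of mid-brown wood, up to 90 mm above the underside. 91 to 182 g. Origin at the centre of the underside, z up along the handle.
- tamper_oblong: oblong dough tamper, standing loose on the bench: a white plastic foot, 84 mm along its x by 44 mm along its y, 16 mm thick, and on its middle an upright square handle 24 x 24 mm, its flats along x and y, of mid-brown wood, up to 90 mm above the underside. 98 to 196 g. Origin at the centre of the underside, z up along the handle.
- tin_small_round: small round tart tin of dark steel, open at the top, round, 60 mm across inside, 66 mm outside; floor 3 mm thick, walls 3 mm thick and upright, rim 18 mm above the bench. It stays fixed on the bench. Origin at the centre of its underside, z up.
- tin_large_round: large round tart tin of dark steel, open at the top, round, 88 mm across inside, 94 mm outside; floor 3 mm thick, walls 3 mm thick and upright, rim 18 mm above the bench. It stays fixed on the bench. Origin at the centre of its underside, z up.
- tin_square: square tart tin of dark steel, open at the top, 72 x 72 mm inside, 78 x 78 mm outside (sides along its x and y); floor 3 mm thick, walls 3 mm thick and upright, rim 18 mm above the bench. It stays fixed on the bench. Origin at the centre of its underside, z up.
- tin_oblong: oblong tart tin of dark steel, open at the top, 100 mm along its x by 60 mm along its y inside, 106 x 66 mm outside; floor 3 mm thick, walls 3 mm thick and upright, rim 18 mm above the bench. It stays fixed on the bench. Origin at the centre of its underside, z up.
- ramekin: bystander: small open white ceramic cup, 60 mm across the rim, 35 mm high, standing loose. Origin at the centre of its underside.
- brush: bystander: pastry brush lying flat on the bench at the far edge of the work, about 0.2 m long along its x. Origin on its underside.
Things that resemble listed ones, but are neither listed nor needed, are in the scene too. What is shaped like the tamper_oblong but green or turquoise is not meant. What is shaped like the tamper_small_round but green is not meant.

How it is judged (in metres and radians):
At the end, for the whole second after the job is handed in: Each of the four tampers stands upright (within 0.1 rad) and at rest in its own tin: centre within 13 mm of the tin's centre and underside on the tin's floor (less than 7 mm above the tin's underside) (horizontal distance between tamper_small_round and tin_small_round below 0.013 m and z of tamper_small_round in the frame of tin_small_round below 0.007 m and angle between each of tamper_small_round, tamper_large_round, tamper_square, tamper_oblong's own z axis and vertical below 0.1 rad and linear speed of each of tamper_small_round, tamper_large_round, tamper_square, tamper_oblong below 0.02 m/s and angular speed of each of tamper_small_round, tamper_large_round, tamper_square, tamper_oblong below 0.2 rad/s and horizontal distance between tamper_large_round and tin_large_round below 0.013 m and z of tamper_large_round in the frame of tin_large_round below 0.007 m and horizontal distance between tamper_square and tin_square below 0.013 m and z of tamper_square in the frame of tin_square below 0.007 m and horizontal distance between tamper_oblong and tin_oblong below 0.013 m and z of tamper_oblong in the frame of tin_oblong below 0.007 m); the robot touches nothing.
It fails at once if a tamper is dropped or knocked over (moves faster than 0.6 m/s with no finger on it) ((contact force between the fingers and tamper_small_round below 0.05 N and linear speed of tamper_small_round above 0.6 m/s) or (contact force between the fingers and tamper_large_round below 0.05 N and linear speed of tamper_large_round above 0.6 m/s) or (contact force between the fingers and tamper_square below 0.05 N and linear speed of tamper_square above 0.6 m/s) or (contact force between the fingers and tamper_oblong below 0.05 N and linear speed of tamper_oblong above 0.6 m/s)).
It fails at once if the cup or the brush is shifted by more than 25 mm (distance of any of ramekin, brush from where it was at the start of the episode above 0.025 m).
It also fails if it takes over 106 s, if anything falls off the work surface, if the arm or the gripper's body presses on something with over 40 N, if the wrist force passes 120 N, or if a joint passes its speed limit or range.

ROBOT

A 6-joint arm with a two-finger parallel gripper is mounted at the origin on the work surface. World frame = base frame: x ahead of the robot, y to its left, z up, the work surface at z = 0. Lengths are in m, angles in degrees, forces in N, time in s.
With the tool pointing down it reaches from about 0.25 to 0.8 m from the base axis. Payload 8.5 kg.
Tool frame: the origin (TCP) lies at the very end of the fingers, on their centre line; the grasp point (between the pads) lies 19 mm behind it; y points along the fingers, x is the direction in which the jaws open and shut, and the axes are right-handed (so a half turn about y gives the same grasp; the last joint's range is limited). The gripper opens to 85 mm and grips with 20 to 120 N. Pads are 22 mm wide; open, the fingers measure 114 mm over their backs; the gripper's body (76 mm by 85 mm) begins 54 mm behind the grasp point. The pads swing forward as they close: fully open they stand 13 mm farther back than shut.
Start: joints at [74.427, 13.648, -0.773, 75.585, 0, 90], TCP at [0.141, 0.506, 0.231] pointing down, gripper open.
Joint ranges: [-152.45, 152.45], [-59.26, 108.67], [-65.41, 83.53], [-104.44, 129.93], [-82.83, 76.93], [-180, 180]. Speed limits (degrees/s): [127.2, 127.2, 159.86, 180, 180, 180].

INTERFACE

Orientations are given as a 3x3 rotation matrix whose columns are the frame's x, y, z axes.
In Python, from rig import r, viewer, ticket gives the robot as it stands. The module is installed in compiled form; this text tells all that it offers.
- The arm moves only by the tool apply_moves, never from a script. Its argument "moves" is text: rows parted by semicolons, each of 6 numbers parted by spaces: the shift along the tool's x, y, z in mm, then the turn, a rotation vector about the tool's x, y, z in rad. A call has 1 to 12 rows; each row is the pose to reach, as a shift and turn from the pose commanded when the call began, along the tool's axes at that moment; what a row does not reach only later rows make up. A row lasts 1/12 s, in which the tool goes at most 41.7 mm and 7.16 degrees, less where a joint would pass 70% of its speed; a pose out of reach is approached as far as the arm can. A call with a gripper value outside its range is refused whole. "grip" is the opening, from 0 (shut) to 1 (fully open), set as the call begins (left out, the last holds). The fingers move at their own pace and stop on an object; the grip force is fixed at half the most. Time passes only in rows, so rows that repeat a pose let the fingers close. It gives the time, the measured TCP pose, the force and the opening at its end, in the units of the state.
- r.get_state(): the state, without advancing time (a new reading comes with each control period).
- viewer.capture(name): name is "side" or "top"; returns a dict with "frame" (480x640x3 uint8, red, green, blue), "range_z" (480x640 float32, m along the optical axis (not along the pixel's ray), 0 where there is no reading), "intrinsics" (3x3 intrinsics, pixels), "extrinsics" (4x4, takes a point from camera to world coordinates). Camera axes: x right, y up, looking along -z (the intrinsics and any distortion apply to the point x, -y, -z); pixel columns grow to the right and rows downward; lengths in m; the calibration is good to about 2 mm. A picture is of the moment at which its call begins.
- ticket.job_done(): hands the job in, once; it reports no verdict.
The state is a dict: "t": time; "q": joint angles; "dq": joint speeds; "joint_torque": joint torques, N m; "tcp_pos": TCP position; "eef_rot": TCP orientation; "force": force on the tool from outside, world axes, zero at the start; "moment": the same for the moment, N m; "opening": finger opening in m.
Only numpy, scipy, OpenCV 4.12 (cv2) and the standard library are available. Lean on these libraries where they do the work, as an engineer would, in place of code of your own. Each camera call takes 0.05 s, during which the arm holds its last target.

## Working session

There is one attempt and no reset: what is moved stays moved. The work goes in short steps, Python scripts to look and compute and a tool call to move; the robot and the scene stay as the last step left them, time stands still between calls to the robot, and variables do not carry over. Pictures are saved under pics/ and viewed, and the job is handed in when it is done.

Besides the shell and the picture viewer there is one more tool, called after "Request:" as name(argument=value, ...), one argument or row to a line, values as JSON. apply_moves: Moves the arm, as the interface text tells. Its arguments: {"type":"object","properties":{"moves":{"type":"string"},"grip":{"type":"number"}},"required":["moves"]}

```bash
mkdir -p pics; python3 - <<'E'
from rig import r,viewer
import cv2,numpy as np
s=r.get_state();print(s)
for n in("top","side"):
    c=viewer.capture(n);cv2.imwrite(f"pics/{n}0.png",c["frame"][:,:,::-1]);np.savez(f"{n}0.npz",**c)
    print(n,c["intrinsics"],c["extrinsics"],c.keys())
E
```

```text
{'t': 0.0, 'q': array([ 7.44254042e+01,  1.36809065e+01, -8.16098265e-01,  7.55863990e+01,
       -1.45843693e-04,  9.00000664e+01]), 'dq': array([ 0.04246049, -0.00364915, -0.00694866,  0.05628372, -0.06323151,
       -0.08640451]), 'joint_torque': array([ 1.57528075e-04, -5.38767886e+01,  3.46438515e+01,  1.81831821e-02,
        2.14032320e-05,  2.49460868e-05]), 'tcp_pos': array([0.14084544, 0.50531368, 0.23068385]), 'eef_rot': array([[ 2.68493572e-01, -3.88384661e-04, -9.63281398e-01],
       [ 9.63280376e-01, -1.40290308e-03,  2.68493853e-01],
       [-1.45566933e-03, -9.99998941e-01, -2.54713601e-06]]), 'force': array([-0.30075477, -0.35028454, -0.93861419]), 'moment': array([-0.036741  , -0.0163066 ,  0.02930672]), 'opening': 0.08559462685009074}
top [[458.9961968    0.         319.83597809]
 [  0.         458.9961968  237.54934857]
 [  0.           0.           1.        ]] [[-0.02558022  0.99775667 -0.06186501  0.49240261]
 [-0.99951685 -0.02443424  0.0192101   0.0040757 ]
 [ 0.01765538  0.06232652  0.99789964  1.15737534]
 [ 0.          0.          0.          1.        ]] dict_keys(['frame', 'range_z', 'intrinsics', 'extrinsics'])
side [[542.80715852   0.         322.22467864]
 [  0.         542.80715852 237.91845389]
 [  0.           0.           1.        ]] [[ 0.9066763   0.27937599 -0.31604927  0.17957442]
 [-0.42137853  0.63439581 -0.64806025 -0.81813942]
 [ 0.01944786  0.72075724  0.6929147   0.87614458]
 [ 0.          0.          0.          1.        ]] dict_keys(['frame', 'range_z', 'intrinsics', 'extrinsics'])
```

View pics/top0.png

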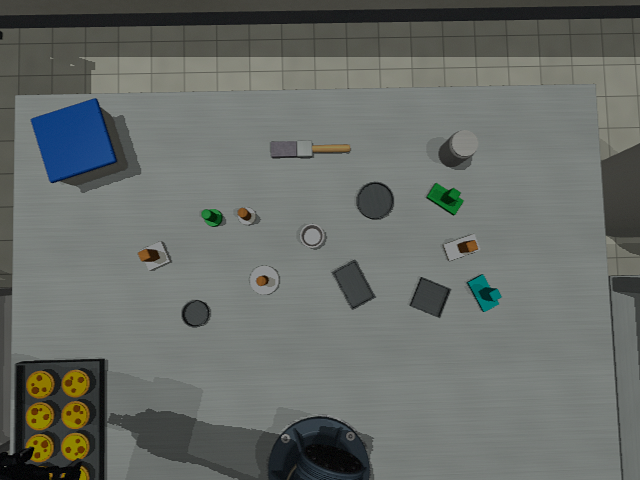

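View pics/side0.png

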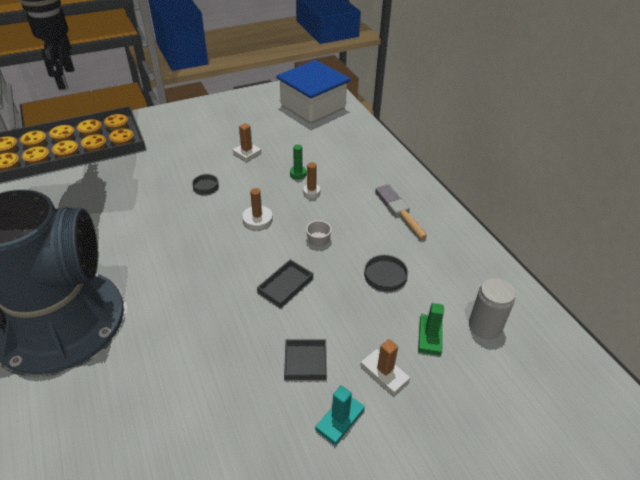

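```bash
cat > h.py <<'E'
import numpy as np,cv2
def load(n):
    return dict(np.load(n))
def cloud(c):
    K=c["intrinsics"];E=c["extrinsics"];v,u=np.mgrid[0:480,0:640]
    d=c["range_z"]
    P=np.stack([(u-K[0,2])/K[0,0]*d,-(v-K[1,2])/K[1,1]*d,-d],-1)
    return P@E[:3,:3].T+E[:3,3]
def ray(c,uv,z):
    K=c["intrinsics"];E=c["extrinsics"];uv=np.atleast_2d(np.asarray(uv,float))
    D=np.stack([(uv[:,0]-K[0,2])/K[0,0],-(uv[:,1]-K[1,2])/K[1,1],-np.ones(len(uv))],-1)@E[:3,:3].T
    o=E[:3,3];return o+D*((z-o[2])/D[:,2])[:,None]
def brown(c):
    h=cv2.cvtColor(c["frame"],cv2.COLOR_RGB2HSV)
    return (h[...,0]>4)&(h[...,0]<20)&(h[...,1]>110)&(h[...,2]>50)
E
python3 - <<'E'
from h import *
for n in("top","side"):
    c=load(n+"0.npz");W=cloud(c)
    H=W[...,2];ok=c["range_z"]>0
    flat=(W[...,0]>.2)&(W[...,0]<.8)&(abs(W[...,1])<.5)&ok
    print(n,"bench z median",np.median(H[flat]),H[flat].std())
    b=brown(c)&flat
    k,l,s,ce=cv2.connectedComponentsWithStats(b.astype(np.uint8))
    for i in range(1,k):
        if s[i,4]<25: continue
        m=l==i;t=m&(H>.082)
        p=np.argwhere(t)[:,::-1].mean(0) if t.any() else [0,0]
        print(i,s[i],"top",t.sum(),p,W[t].mean(0) if t.any() else None,"ray",ray(c,p,.09)[0], "maxH",H[m].max())
c=load("top0.npz")
f=c["frame"][:,:,::-1]
cr=[cv2.resize(f[y-30:y+30,x-30:x+30],(260,260),interpolation=cv2.INTER_CUBIC) for x,y in((155,256),(246,215),(264,280),(462,247))]
cr2=[cv2.resize(f[y-30:y+30,x-30:x+30],(260,260),interpolation=cv2.INTER_CUBIC) for x,y in((430,297),(196,313),(375,200),(353,284))]
im=np.vstack([np.hstack(cr),np.hstack(cr2)]);cv2.imwrite("pics/crop.png",cv2.resize(im,(800,400)))
E
```

```text
top bench z median 0.0008897925998776479 0.015482946593916842
1 [319 145  30   2  33] top 0 [0, 0] None ray [1.14298078 0.72947688 0.09      ] maxH 0.024524180271398688
3 [312 147  38   5 147] top 0 [0, 0] None ray [1.14298078 0.72947688 0.09      ] maxH 0.02466082858042329
4 [238 208  10  10  77] top 75 [242.25333333 212.32      ] [0.62190471 0.16284893 0.09010655] ray [0.6219182  0.16286925 0.09      ] maxH 0.09493571553133995
5 [466 240  12  12  95] top 95 [471.36842105 245.63157895] [ 0.53093463 -0.37073285  0.09002652] ray [ 0.53093231 -0.37074179  0.09      ] maxH 0.09470244961424723
8 [138 249  13  12 103] top 103 [143.93203883 254.62135922] [0.52901871 0.39051558 0.09049331] ray [0.5290326  0.39070036 0.09      ] maxH 0.0961171429612846
10 [257 276  10  10  77] top 74 [260.91891892 280.52702703] [0.46242692 0.12216308 0.09073274] ray [0.46240209 0.12224691 0.09      ] maxH 0.09539240424538198
side bench z median 0.001282483640513421 0.017561698815084324
1 [240 124  11  27 237] top 58 [244.55172414 127.27586207] [0.52866873 0.38397374 0.0886115 ] ray [0.52804289 0.38184162 0.09      ] maxH 0.09383481358566048
2 [308 163   8  27 192] top 51 [311.45098039 166.05882353] [0.62092907 0.15721919 0.08854442] ray [0.62011013 0.15540887 0.09      ] maxH 0.09327828324567489
3 [251 189  10  28 210] top 58 [254.9137931  192.34482759] [0.46108937 0.11611066 0.08914226] ray [0.46077908 0.11508188 0.09      ] maxH 0.0942234962698858
4 [401 211  24  28 196] top 0 [0, 0] None ray [-0.02219856  1.56181024  0.09      ] maxH 0.024383037642101812
5 [378 340  19  35 448] top 161 [388.82608696 347.1552795 ] [ 0.52886479 -0.37695243  0.0896453 ] ray [ 0.52869586 -0.37717738  0.09      ] maxH 0.09454121550259742
```

View pics/crop.png

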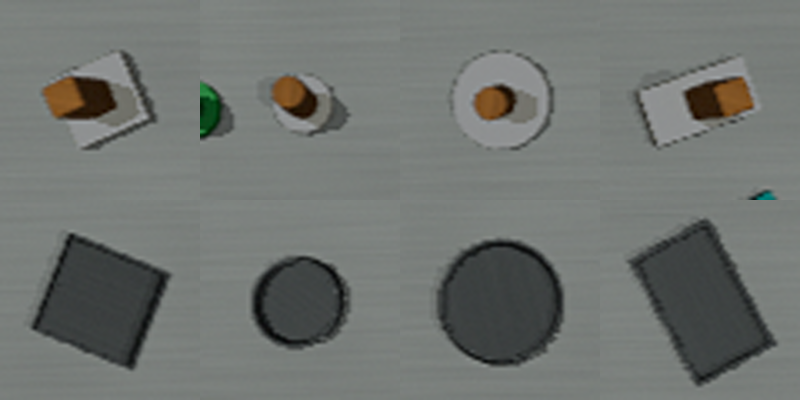

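```bash
python3 - <<'E'
from h import *
for n in("top","side"):
    c=load(n+"0.npz");W=cloud(c);H=W[...,2]
    hsv=cv2.cvtColor(c["frame"],cv2.COLOR_RGB2HSV)
    reg=(W[...,0]>.25)&(W[...,0]<.72)&(abs(W[...,1])<.5)&(c["range_z"]>0)
    dark=(hsv[...,2]<85)&(hsv[...,1]<70)&reg&(H<.03)
    dark=cv2.morphologyEx(dark.astype(np.uint8),cv2.MORPH_OPEN,np.ones((3,3)))
    print(n)
    for ct in cv2.findContours(dark,cv2.RETR_EXTERNAL,cv2.CHAIN_APPROX_NONE)[0]:
        if cv2.contourArea(ct)<150: continue
        P=ray(c,cv2.convexHull(ct)[:,0],.014)[:,:2].astype(np.float32)
        (a,rad),q=cv2.minEnclosingCircle(P),cv2.minAreaRect(P)
        print("tin",cv2.boundingRect(ct),"circ",a,rad,"rect",q)
    # feet by height
    foot=(H>.010)&(H<.022)&reg&(hsv[...,1]<40)
    foot=cv2.morphologyEx(foot.astype(np.uint8),cv2.MORPH_OPEN,np.ones((2,2)))
    foot|=(brown(c)&reg&(H<.03)).astype(np.uint8)*0
    for ct in cv2.findContours(foot,cv2.RETR_EXTERNAL,cv2.CHAIN_APPROX_NONE)[0]:
        if cv2.contourArea(ct)<40: continue
        P=ray(c,cv2.convexHull(ct)[:,0],.016)[:,:2].astype(np.float32)
        print("foot",cv2.boundingRect(ct),cv2.minEnclosingCircle(P),cv2.minAreaRect(P))
E
```

```text
top
tin (182, 300, 29, 28) circ (0.3843754231929779, 0.29150158166885376) 0.0358990803360939 rect ((0.3838070333003998, 0.2913382351398468), (0.06857435405254364, 0.0660148411989212), 89.38510131835938)
tin (410, 277, 40, 40) circ (0.4096916913986206, -0.2877211272716522) 0.054086584597826004 rect ((0.408824622631073, -0.28731676936149597), (0.08233030140399933, 0.07826869189739227), 65.95854187011719)
tin (333, 260, 42, 49) circ (0.44571051001548767, -0.09853143244981766) 0.06027434393763542 rect ((0.44507768750190735, -0.09791606664657593), (0.10863394290208817, 0.0690886378288269), 26.022974014282227)
tin (356, 182, 38, 38) circ (0.6530048847198486, -0.15906909108161926) 0.04879966005682945 rect ((0.653313934803009, -0.15780717134475708), (0.09329456090927124, 0.09371747821569443), 88.25212860107422)
foot (251, 267, 29, 29) ((0.4599616229534149, 0.12105406820774078), 0.035878632217645645) ((0.4589860141277313, 0.12039896845817566), (0.06912894546985626, 0.06903263926506042), 88.85130310058594)
foot (146, 242, 25, 30) ((0.5259072780609131, 0.3893299698829651), 0.038526684045791626)
[... 2993 characters left out ...]
36) ((0.6213723421096802, 0.15050485730171204), (0.039815910160541534, 0.04287446290254593), 66.47850036621094)
foot (194, 183, 26, 10) ((0.3853413462638855, 0.27791866660118103), 0.03156653791666031) ((0.38262656331062317, 0.2653045654296875), (0.033212531358003616, 0.06276877969503403), 78.20989227294922)
foot (193, 174, 25, 11) ((0.387360155582428, 0.2987252473831177), 0.032119765877723694) ((0.3879232704639435, 0.30893775820732117), (0.029508819803595543, 0.06362166255712509), 86.84378051757812)
foot (234, 146, 28, 14) ((0.5294659733772278, 0.3793092966079712), 0.037529267370700836) ((0.5307512283325195, 0.3808239698410034), (0.06214997172355652, 0.06434185802936554), 21.989397048950195)
```

```bash
cat > go.py <<'E'
import sys,numpy as np
from scipy.spatial.transform import Rotation as R
from rig import r
# go.py x y z yaw : prints shift in tool axes (mm) and rotation vector to reach it, tool vertical
x,y,z,yaw=map(float,sys.argv[1:5]);s=r.get_state();M=s["eef_rot"];a=np.radians(yaw)
T=np.array([[np.cos(a),0,-np.sin(a)],[np.sin(a),0,np.cos(a)],[0,-1,0]])
print("t",round(s["t"],2),"q",s["q"].round(1),"tcp",s["tcp_pos"].round(4),"yaw",np.degrees(np.arctan2(M[1,0],M[0,0])).round(2),"open",round(s["opening"],4),"F",s["force"].round(1))
print("shift",(M.T@(np.array([x,y,z])-s["tcp_pos"])*1000).round(1),"rot",R.from_matrix(M.T@T).as_rotvec().round(4))
E
python3 go.py .621 .160 .16 15
```

```text
t 0.1 q [74.4 13.7 -0.8 75.6 -0.  90. ] tcp [0.1409 0.5054 0.2308] yaw 74.43 open 0.0856 F [ 0.4 -0.3 -0. ]
shift [-203.7   71.  -555.2] rot [ 7.0000e-04  1.0372e+00 -1.2000e-03]
```

Request:
apply_moves(
  moves="-10 3 -28 0 0.05 0; -24 8 -65 0 0.12 0; -38 13 -102 0 0.19 0; -51 18 -139 0 0.26 0; -65 23 -176 0 0.33 0; -79 28 -213 0 0.4 0; -92 32 -250 0 0.47 0; -106 37 -287 0 0.54 0; -119 42 -324 0 0.61 0; -133 46 -361 0 0.68 0; -146 51 -398 0 0.75 0; -160 56 -435 0 0.82 0",
  grip=0.6,
)

```text
t: 1.1
tcp_pos: [0.5183, 0.2333, 0.1748]
eef_rot: [[0.889, -0.0, -0.458], [0.458, -0.0, 0.889], [-0.0, -1.0, 0.0]]
force: [0.9, 1.4, -0.0]
opening: 0.051
```

```bash
python3 go.py .621 .160 .16 15
```

```text
t 1.1 q [24.2 19.2 -1.2 69.6  0.  87. ] tcp [0.5183 0.2333 0.1748] yaw 27.24 open 0.051 F [ 0.9  1.4 -0. ]
shift [  57.8   14.8 -112.1] rot [-0.      0.2136 -0.0004]
```

Request:
apply_moves(
  moves="17 4 -33 0 0.07 0; 33 8 -64 0 0.14 0; 47 12 -90 0 0.19 0; 55 14 -106 0 0.21 0; 58 15 -112 0 0.214 0; 58 15 -112 0 0.214 0; 58 15 -112 0 0.214 0",
)

```text
t: 1.68
tcp_pos: [0.6194, 0.1623, 0.1599]
eef_rot: [[0.965, -0.001, -0.262], [0.262, -0.0, 0.965], [-0.001, -1.0, 0.0]]
force: [-0.6, 0.8, -0.5]
opening: 0.0511
```

```bash
cat > shot.py <<'E'
import sys
from h import *
from rig import viewer
tag=sys.argv[1]
for n in("top","side"):
    c=viewer.capture(n);np.savez(f"{n}{tag}.npz",**c)
    f=c["frame"][:,:,::-1].copy()
    if len(sys.argv)>4:
        p=np.array([float(v) for v in sys.argv[2:5]]);E=c["extrinsics"];K=c["intrinsics"]
        q=E[:3,:3].T@(p-E[:3,3]);u=K[0,2]+K[0,0]*q[0]/-q[2];v=K[1,2]-K[1,1]*q[1]/-q[2]
        print(n,u,v);u=int(min(max(u,60),580));v=int(min(max(v,60),420))
        f=cv2.resize(f[v-60:v+60,u-60:u+60],(480,480),interpolation=cv2.INTER_CUBIC)
    cv2.imwrite(f"pics/{n}{tag}.png",f)
a=[cv2.imread(f"pics/{n}{tag}.png") for n in("top","side")]
im=np.hstack(a);im=cv2.resize(im,(800,int(800*im.shape[0]/im.shape[1])));cv2.imwrite(f"pics/both{tag}.png",im)
E
python3 shot.py 1 .621 .16 .1; python3 go.py .621 .160 .045 15
```

```text
top 242.8512212417598 212.17892461817817
side 311.03443996986607 161.56513638421524
t 1.78 q [14.7 26.6  8.3 71.7  0.  89.5] tcp [0.6191 0.163  0.1605] yaw 15.27 open 0.0514 F [-0.1 -0.3 -1.2]
shift [  1.1 115.5  -3.4] rot [-0.0002  0.0047 -0.0004]
```

View pics/both1.png

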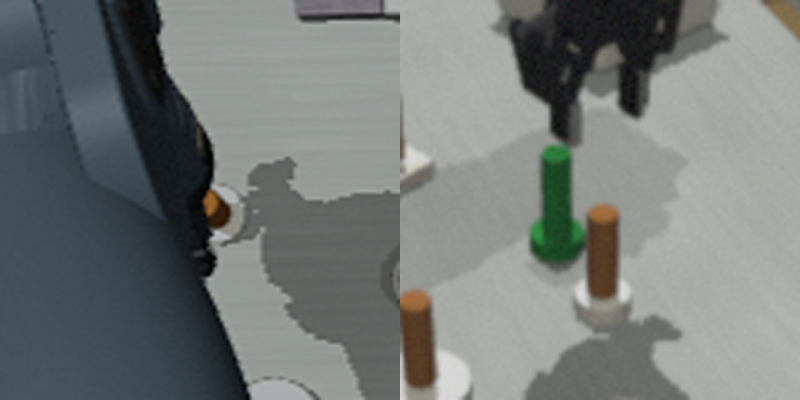

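Request:
apply_moves(
  moves="1 25 -3 0 0 0; 1 50 -3 0 0 0; 1 72 -3 0 0 0; 1 90 -3 0 0 0; 1 104 -3 0 0 0; 1 112 -3 0 0 0; 1 115 -3 0 0 0; 1 115 -3 0 0 0",
)

```text
t: 2.45
tcp_pos: [0.6213, 0.16, 0.0453]
eef_rot: [[0.965, -0.0, -0.263], [0.263, -0.0, 0.965], [-0.0, -1.0, -0.0]]
force: [-0.2, -0.6, -0.0]
opening: 0.0513
```

```bash
python3 shot.py 2 .621 .16 .06; python3 go.py .621 .160 .045 15
```

```text
top 245.35003522186992 214.13977055700593
side 310.95071438600735 174.833656519155
t 2.55 q [14.4 31.  -1.7 57.1 -0.  89.2] tcp [0.6222 0.16   0.0464] yaw 15.22 open 0.0512 F [-0.8 -0.2  1.1]
shift [-1.2  1.4  0.4] rot [0.0001 0.0038 0.0014]
```

View pics/both2.png

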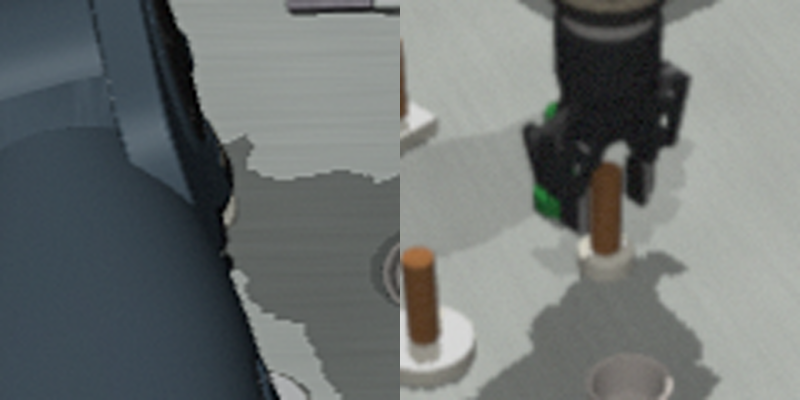

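Request:
apply_moves(
  moves="0 0 0 0 0 0; 0 0 0 0 0 0; 0 0 0 0 0 0; 0 0 0 0 0 0; 0 0 0 0 0 0; 0 0 0 0 0 0; 0 0 0 0 0 0",
  grip=0,
)

```text
t: 3.13
tcp_pos: [0.6224, 0.1596, 0.0462]
eef_rot: [[0.965, 0.001, -0.262], [0.262, 0.0, 0.965], [0.001, -1.0, -0.0]]
force: [-0.8, 0.4, 6.4]
opening: 0.0231
```

```bash
python3 go.py .621 .160 .165 15
```

```text
t 3.13 q [14.4 31.1 -1.7 57.1  0.  89.2] tcp [0.6224 0.1596 0.0462] yaw 15.18 open 0.0231 F [-0.8  0.4  6.4]
shift [  -1.  -118.8    0.8] rot [0.     0.0031 0.0014]
```

Request:
apply_moves(
  moves="0 -12 0 0 0 0; 0 -35 0 0 0 0; 0 -65 0 0 0 0; 0 -95 0 0 0 0; 0 -112 0 0 0 0; 0 -119 0 0 0 0; 0 -119 0 0 0 0",
)

```text
t: 3.72
tcp_pos: [0.6227, 0.1596, 0.1659]
eef_rot: [[0.965, 0.003, -0.262], [0.262, 0.001, 0.965], [0.003, -1.0, -0.0]]
force: [0.3, -0.8, -1.2]
opening: 0.0223
```

```bash
python3 shot.py 3 .621 .16 .14; python3 go.py .3835 .2888 .165 15
```

```text
top 240.15687160958663 210.064639771014
side 311.1217816097347 147.72355709859403
t 3.82 q [14.4 26.7  8.9 72.2 -0.  89.2] tcp [0.6214 0.1593 0.1631] yaw 15.18 open 0.0227 F [ 0.6  0.  -0.7]
shift [-195.7   -1.6  187.3] rot [ 0.0001  0.0031 -0.0014]
```

View pics/both3.png

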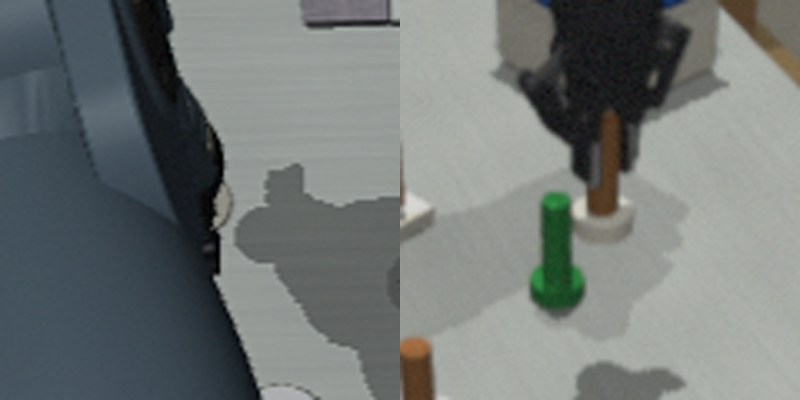

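```bash
cat > axis.py <<'E'
import sys
from h import *
tag=sys.argv[1];x,y=float(sys.argv[2]),float(sys.argv[3])
# handle surface points in the side view: fit tilt along height; surface offset is constant
for n in("side","top"):
    c=load(f"{n}{tag}.npz");W=cloud(c);m=brown(c)&(np.hypot(W[...,0]-x,W[...,1]-y)<.05)&(W[...,2]>.03)
    m=cv2.erode(m.astype(np.uint8),np.ones((3,1)))>0
    if m.sum()<20: print(n,"few");continue
    rows=[];v=np.argwhere(m)
    for q in np.unique(v[:,0]):
        p=W[q][m[q]]; 
        if len(p)>3: rows.append(np.r_[p[:, :2].mean(0),p[:,2].mean()])
    A=np.array(rows)
    if len(A)<4: continue
    z=A[:,2];px=np.polyfit(z,A[:,0],1);py=np.polyfit(z,A[:,1],1)
    print(n,"n",m.sum(),"z",z.min().round(3),z.max().round(3),"tilt dx/dz,dy/dz",px[0].round(3),py[0].round(3),"at mid",A.mean(0).round(4))
    foot=(c["frame"].min(-1)>100)&(np.ptp(c["frame"].astype(int),axis=-1)<25)&(np.hypot(W[...,0]-x,W[...,1]-y)<.06)&(W[...,2]>.07)
    p=W[foot]
    if len(p)>10:
        t=p
        print("  foot pts",len(t),"mean",t.mean(0).round(4),"x",t[:,0].min().round(3),t[:,0].max().round(3),"y",t[:,1].min().round(3),t[:,1].max().round(3),"z",t[:,2].min().round(3),t[:,2].max().round(3))
E
python3 axis.py 3 .621 .155; echo ref; python3 axis.py 0 .621 .155;python3 - <<'E'
from h import *
f=load("side3.npz")["frame"][:,:,::-1]
cv2.imwrite("pics/z3.png",cv2.resize(f[105:185,275:355],(560,560),interpolation=cv2.INTER_CUBIC))
E
```

```text
side n 131 z 0.142 0.208 tilt dx/dz,dy/dz 0.114 0.024 at mid [0.6224 0.152  0.18  ]
  foot pts 179 mean [0.6197 0.151  0.1332] x 0.601 0.649 y 0.137 0.182 z 0.118 0.187
top few
ref
side n 151 z 0.034 0.09 tilt dx/dz,dy/dz 0.034 0.066 at mid [0.6189 0.1542 0.0656]
top n 55 z 0.089 0.092 tilt dx/dz,dy/dz 2.862 0.147 at mid [0.6226 0.1624 0.0905]
```

View pics/z3.png

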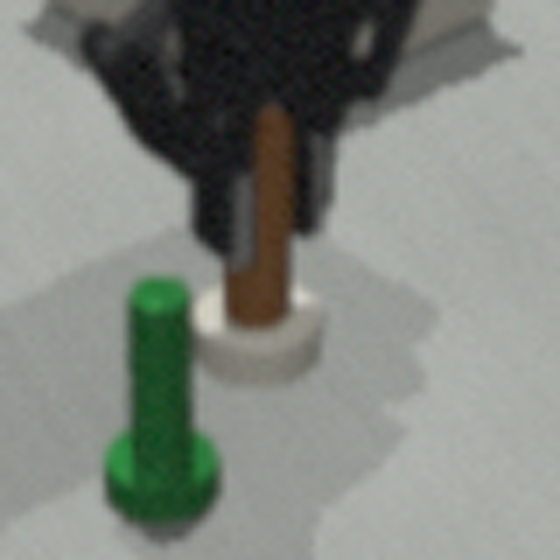

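```bash
python3 - <<'E'
from h import *
c=load("side3.npz")
print(ray(c,[[311.9,150.0]],.135))
f=c["frame"].astype(int);W=cloud(c)
m=(f.min(-1)>95)&(np.ptp(f,axis=-1)<30)&(W[...,2]>.105)&(W[...,2]<.15)&(np.hypot(W[...,0]-.62,W[...,1]-.155)<.05)
p=W[m];print(m.sum(),p.min(0),p.max(0))
v=np.argwhere(m);print(v.min(0),v.max(0))
E
python3 go.py .3835 .2888 .165 15
```

```text
[[0.62185452 0.15733148 0.135     ]]
175 [0.60110172 0.13676215 0.11782675] [0.64144592 0.18156742 0.14713962]
[145 303] [159 320]
t 3.82 q [14.4 26.7  8.9 72.2 -0.  89.2] tcp [0.6214 0.1593 0.1631] yaw 15.18 open 0.0227 F [ 0.6  0.  -0.7]
shift [-195.7   -1.6  187.3] rot [ 0.0001  0.0031 -0.0014]
```

Request:
apply_moves(
  moves="-10 0 10 0 0 0; -32 -1 31 0 0 0; -58 -1 56 0 0 0; -84 -1 81 0 0 0; -110 -2 106 0 0 0; -136 -2 131 0 0 0; -160 -2 154 0 0 0; -180 -2 173 0 0 0; -192 -2 184 0 0 0; -196 -2 187 0 0 0; -196 -2 187 0 0 0; -196 -2 187 0 0 0",
)

```text
t: 4.82
tcp_pos: [0.3837, 0.2883, 0.1655]
eef_rot: [[0.965, -0.001, -0.262], [0.262, -0.001, 0.965], [-0.001, -1.0, -0.001]]
force: [0.6, 0.3, -0.9]
opening: 0.0229
```

```bash
python3 go.py .3835 .2888 .065 15
```

```text
t 4.82 q [ 36.9  11.2 -13.9  65.   -0.  111.7] tcp [0.3837 0.2883 0.1655] yaw 15.21 open 0.0229 F [ 0.6  0.3 -0.9]
shift [  0.  100.5   0.6] rot [ 0.0008  0.0037 -0.001 ]
```

Request:
apply_moves(
  moves="0 15 0 0 0 0; 0 38 0 0 0 0; 0 62 0 0 0 0; 0 80 0 0 0 0; 0 90 0 0 0 0; 0 93 0 0 0 0; 0 93 0 0 0 0",
)

```text
t: 5.4
tcp_pos: [0.3841, 0.2877, 0.0722]
eef_rot: [[0.965, -0.002, -0.261], [0.261, -0.001, 0.965], [-0.002, -1.0, -0.001]]
force: [0.3, 0.0, -1.4]
opening: 0.0229
```

```bash
python3 shot.py 4 .3835 .2888 .04; python3 go.py .3835 .2888 .049 15
```

```text
top 194.3392400309649 314.65380844438045
side 203.46697175315498 175.48947766534167
t 5.5 q [ 36.9  15.7 -22.8  51.5  -0.  111.8] tcp [0.3845 0.2885 0.0736] yaw 15.13 open 0.023 F [ 0.1  0.5 -0.6]
shift [-0.9 24.6  0.6] rot [0.     0.0023 0.0003]
```

View pics/both4.png

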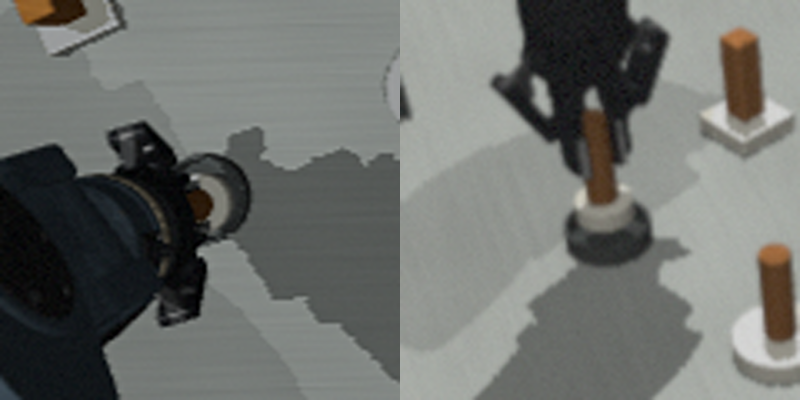

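```bash
python3 - <<'E'
from h import *
c=load("top4.npz");f=c["frame"]
cv2.imwrite("pics/z4.png",cv2.resize(f[290:340,165:225,::-1],(720,600),interpolation=cv2.INTER_NEAREST))
W=cloud(c);m=(W[...,2]>.035)&(W[...,2]<.055)&(f.min(-1)>90)&(np.hypot(W[...,0]-.384,W[...,1]-.289)<.04)
p=W[m];print(m.sum(),p.min(0),p.max(0))
E
```

```text
83 [0.36599474 0.26956448 0.03579332] [0.40483668 0.29637745 0.04925412]
```

View pics/z4.png

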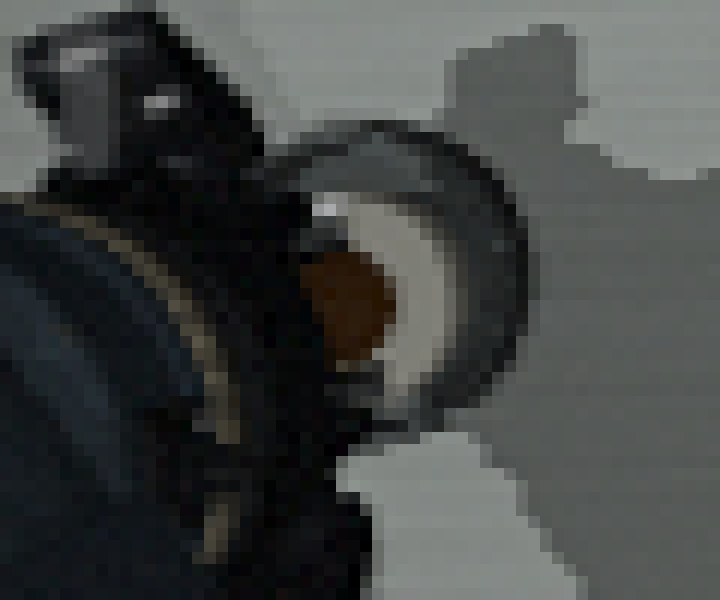

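Request:
apply_moves(
  moves="-1 6 0 0 0 0; -1 12 0 0 0 0; -1 17 0 0 0 0; -1 20 0 0 0 0; -1 22 0 0 0 0; -1 23.5 0 0 0 0; -1 24 0 0 0 0; -1 24 0 0 0 0",
)

```text
t: 6.17
tcp_pos: [0.3827, 0.2884, 0.0493]
eef_rot: [[0.965, -0.0, -0.262], [0.262, -0.0, 0.965], [-0.0, -1.0, -0.0]]
force: [-0.7, -0.7, -0.5]
opening: 0.0231
```

```bash
python3 go.py .3835 .2888 .049 15;python3 go.py .3835 .2888 .049 15
```

```text
t 6.17 q [ 37.   17.1 -25.   47.9  -0.  111.8] tcp [0.3827 0.2884 0.0493] yaw 15.19 open 0.0231 F [-0.7 -0.7 -0.5]
shift [0.8 0.3 0.2] rot [ 0.0001  0.0033 -0.    ]
t 6.17 q [ 37.   17.1 -25.   47.9  -0.  111.8] tcp [0.3827 0.2884 0.0493] yaw 15.19 open 0.0231 F [-0.7 -0.7 -0.5]
shift [0.8 0.3 0.2] rot [ 0.0001  0.0033 -0.    ]
```

Request:
apply_moves(
  moves="0 0.5 0 0 0 0; 0 1 0 0 0 0; 0 1 0 0 0 0; 0 1 0 0 0 0",
)

```text
t: 6.5
tcp_pos: [0.383, 0.2885, 0.0491]
eef_rot: [[0.965, 0.001, -0.262], [0.262, 0.001, 0.965], [0.001, -1.0, 0.0]]
force: [-2.1, -1.5, 7.9]
opening: 0.0224
```

Request:
apply_moves(
  moves="0 0.5 0 0 0 0; 0 1 0 0 0 0; 0 1 0 0 0 0; 0 1 0 0 0 0",
)

```text
t: 6.83
tcp_pos: [0.3831, 0.2886, 0.049]
eef_rot: [[0.965, 0.001, -0.262], [0.262, 0.001, 0.965], [0.002, -1.0, 0.001]]
force: [-4.4, -3.9, 20.6]
opening: 0.0225
```

Contact (20 N, on the floor). Back off slightly, then open partway and rise.

Request:
apply_moves(
  moves="0 -0.7 0 0 0 0; 0 -1.3 0 0 0 0; 0 -1.3 0 0 0 0",
)

```text
t: 7.08
tcp_pos: [0.383, 0.2885, 0.0491]
eef_rot: [[0.965, 0.001, -0.262], [0.262, 0.001, 0.965], [0.001, -1.0, 0.0]]
force: [-1.8, -1.2, 8.8]
opening: 0.0224
```

Request:
apply_moves(
  moves="0 0 0 0 0 0; 0 0 0 0 0 0; 0 0 0 0 0 0; 0 0 0 0 0 0; 0 0 0 0 0 0; 0 0 0 0 0 0",
  grip=0.6,
)

```text
t: 7.58
tcp_pos: [0.3827, 0.2883, 0.0485]
eef_rot: [[0.965, -0.0, -0.262], [0.262, -0.0, 0.965], [-0.0, -1.0, -0.0]]
force: [-0.9, 0.7, -0.1]
opening: 0.0511
```

Request:
apply_moves(
  moves="0 -10 0 0 0 0; 0 -30 0 0 0 0; 0 -60 0 0 0 0; 0 -90 0 0 0 0; 0 -112 0 0 0 0; 0 -120 0 0 0 0; 0 -120 0 0 0 0",
)

```text
t: 8.17
tcp_pos: [0.3837, 0.2891, 0.1704]
eef_rot: [[0.965, 0.003, -0.262], [0.262, 0.002, 0.965], [0.003, -1.0, 0.001]]
force: [0.4, -0.2, 0.4]
opening: 0.051
```

```bash
python3 shot.py 5 .3835 .2888 .04; python3 go.py .5275 .387 .165 22
```

```text
top 194.3392400309649 314.65380844438045
side 203.46697175315498 175.48947766534167
t 8.27 q [ 37.   11.  -13.8  65.2  -0.  111.8] tcp [0.3825 0.2881 0.1678] yaw 15.18 open 0.0513 F [-0.4 -0.3 -0.5]
shift [165.8   2.7  57.4] rot [ 0.0003 -0.119  -0.0007]
```

View pics/both5.png

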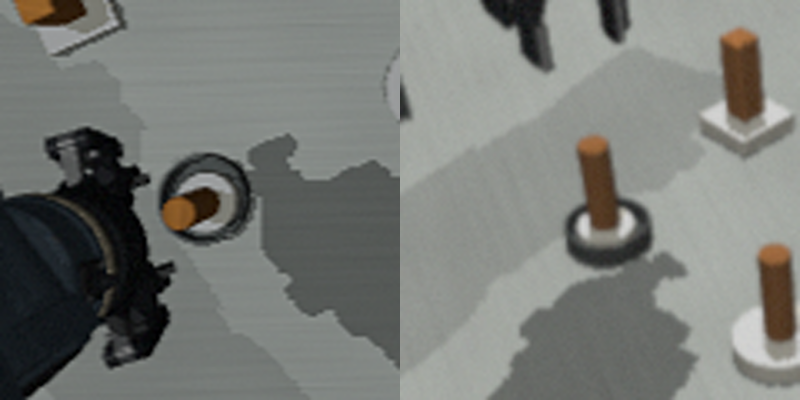

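Request:
apply_moves(
  moves="12 0 4 0 -0.01 0; 38 0 13 0 -0.03 0; 66 0 23 0 -0.05 0; 94 1 33 0 -0.07 0; 122 2 42 0 -0.09 0; 146 2 51 0 -0.11 0; 161 2 56 0 -0.119 0; 166 2 57 0 -0.119 0; 166 2 57 0 -0.119 0; 166 2 57 0 -0.119 0",
)

```text
t: 9.1
tcp_pos: [0.527, 0.3861, 0.165]
eef_rot: [[0.927, -0.002, -0.374], [0.374, -0.002, 0.927], [-0.003, -1.0, -0.001]]
force: [-0.4, -0.3, 0.7]
opening: 0.0511
```

Request:
apply_moves(
  moves="0 25 0 0 0 0; 0 50 0 0 0 0; 0 75 0 0 0 0; 0 95 0 0 0 0; 0 110 0 0 0 0; 0 117 0 0 0 0; 0 119 0 0 0 0; 0 119 0 0 0 0",
)

```text
t: 9.77
tcp_pos: [0.5275, 0.3865, 0.0478]
eef_rot: [[0.927, -0.0, -0.375], [0.375, -0.0, 0.927], [-0.0, -1.0, -0.0]]
force: [0.3, -0.7, -0.2]
opening: 0.051
```

```bash
python3 shot.py 6 .5275 .387 .06; python3 go.py .5275 .387 .046 22
```

```text
top 150.11100838359096 255.5461597658818
side 244.61846886255552 135.99127100414236
t 9.87 q [ 36.2  32.    0.5  58.4  -0.  104.2] tcp [0.5283 0.3871 0.0489] yaw 22.0 open 0.0513 F [ 0.9  0.6 -0.2]
shift [-0.8  2.9  0.2] rot [-0.0004  0.      0.0015]
```

View pics/both6.png

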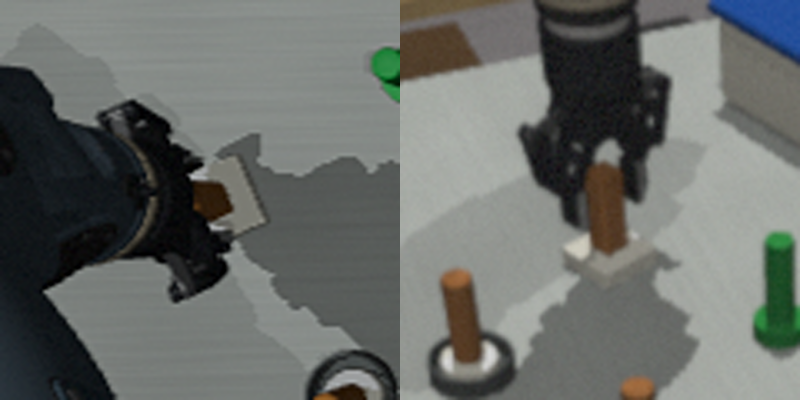

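Request:
apply_moves(
  moves="0 2 0 0 0 0; 0 2 0 0 0 0; 0 2 0 0 0 0; 0 2 0 0 0 0; 0 2 0 0 0 0; 0 2 0 0 0 0; 0 2 0 0 0 0; 0 2 0 0 0 0",
  grip=0,
)

```text
t: 10.53
tcp_pos: [0.5283, 0.387, 0.046]
eef_rot: [[0.927, 0.001, -0.375], [0.375, 0.0, 0.927], [0.001, -1.0, 0.0]]
force: [-0.0, -0.1, 6.1]
opening: 0.0233
```

Request:
apply_moves(
  moves="0 -12 0 0 0 0; 0 -35 0 0 0 0; 0 -65 0 0 0 0; 0 -95 0 0 0 0; 0 -112 0 0 0 0; 0 -120 0 0 0 0; 0 -120 0 0 0 0",
)

```text
t: 11.12
tcp_pos: [0.5286, 0.3873, 0.167]
eef_rot: [[0.927, 0.002, -0.375], [0.375, 0.001, 0.927], [0.002, -1.0, 0.001]]
force: [0.2, -1.1, -0.5]
opening: 0.0234
```

```bash
python3 shot.py 7 .5275 .387 .14; python3 go.py .4077 -.2903 .17 -24.1
```

```text
top 137.33824407411782 254.7027491863874
side 242.15071692111337 109.61910477864109
t 11.22 q [ 36.2  28.   11.1  73.3  -0.  104.2] tcp [0.5276 0.3865 0.1642] yaw 22.0 open 0.0235 F [-0.6  0.5 -1.5]
shift [-364.8   -4.9 -582.6] rot [ 0.0011  0.8047 -0.0014]
```

View pics/both7.png

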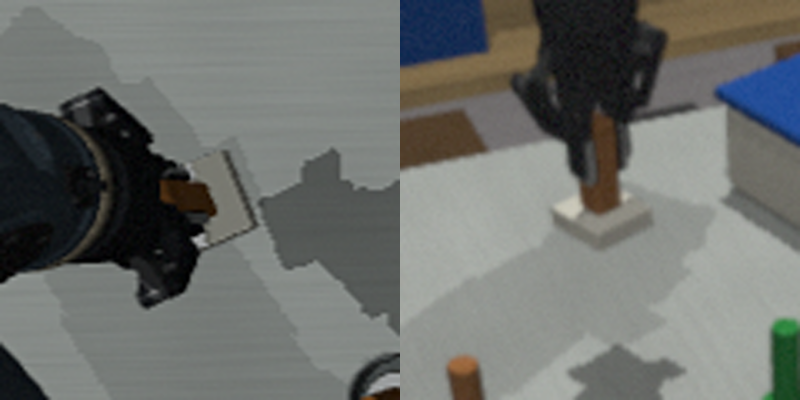

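Request:
apply_moves(
  moves="-6 -3 -10 0 0.014 0; -22 -8 -35 0 0.05 0; -42 -10 -67 0 0.09 0; -62 -12 -99 0 0.135 0; -82 -12 -131 0 0.18 0; -102 -12 -163 0 0.225 0; -122 -12 -195 0 0.27 0; -142 -12 -227 0 0.315 0; -162 -12 -259 0 0.36 0; -182 -12 -291 0 0.402 0; -202 -12 -323 0 0.446 0; -222 -12 -355 0 0.49 0",
)

```text
t: 12.22
tcp_pos: [0.4531, -0.0274, 0.1765]
eef_rot: [[0.994, -0.002, 0.109], [-0.109, -0.0, 0.994], [-0.002, -1.0, -0.0]]
force: [1.3, -0.1, -1.2]
opening: 0.0233
```

```bash
python3 go.py .4077 -.2903 .17 -24.1
```

```text
t 12.22 q [ -3.4   8.4 -15.8  66.   -0.   92.8] tcp [ 0.4531 -0.0274  0.1765] yaw -6.23 open 0.0233 F [ 1.3 -0.1 -1.2]
shift [ -16.5    6.6 -266.3] rot [ 0.0007  0.3118 -0.0021]
```

Request:
apply_moves(
  moves="-2 1 -32 0 0.04 0; -4 2 -65 0 0.08 0; -6 3 -98 0 0.12 0; -8 4 -131 0 0.16 0; -10 5 -164 0 0.2 0; -12 6 -197 0 0.24 0; -14 6 -227 0 0.27 0; -16 6 -250 0 0.3 0; -16 6 -262 0 0.312 0; -16 6 -266 0 0.312 0; -16 6 -266 0 0.312 0; -16 6 -266 0 0.312 0",
)

```text
t: 13.22
tcp_pos: [0.4108, -0.2874, 0.1712]
eef_rot: [[0.914, -0.001, 0.405], [-0.405, 0.001, 0.914], [-0.001, -1.0, 0.0]]
force: [-0.3, -0.1, -0.5]
opening: 0.0236
```

```bash
python3 go.py .4077 -.2903 .075 -24.1
```

```text
t 13.22 q [-35.   13.  -10.6  66.4   0.   78.9] tcp [ 0.4108 -0.2874  0.1712] yaw -23.91 open 0.0236 F [-0.3 -0.1 -0.5]
shift [-1.5 96.2 -4. ] rot [-0.0005  0.0032 -0.0012]
```

Request:
apply_moves(
  moves="-1 15 -1 0 0 0; -1.5 38 -2 0 0.003 0; -1.5 62 -3 0 0.003 0; -1.5 80 -4 0 0.003 0; -1.5 92 -4 0 0.003 0; -1.5 96 -4 0 0.003 0; -1.5 96 -4 0 0.003 0; -1.5 96 -4 0 0.003 0",
)

```text
t: 13.88
tcp_pos: [0.4086, -0.2907, 0.0762]
eef_rot: [[0.913, 0.0, 0.407], [-0.407, -0.0, 0.913], [0.0, -1.0, -0.0]]
force: [0.8, -0.9, -1.1]
opening: 0.0232
```

```bash
python3 shot.py 8 .4077 -.2903 .04; python3 go.py .4077 -.2903 .050 -24.1
python3 - <<'E'
from h import *
for n in("top","side"):
    c=load(n+"8.npz");f=c["frame"].astype(int);W=cloud(c)
    m=(W[...,2]>.036)&(W[...,2]<.055)&(f.min(-1)>85)&(np.ptp(f,axis=-1)<30)&(np.hypot(W[...,0]-.4077,W[...,1]+.29)<.06)
    m=cv2.morphologyEx(m.astype(np.uint8),cv2.MORPH_OPEN,np.ones((2,2)))
    v=np.argwhere(m>0)[:,::-1];P=ray(c,v,.046)[:,:2].astype(np.float32);print(n,len(v),cv2.minAreaRect(P))
E
```

```text
top 433.6845463417826 298.0230079457685
side 304.82652537955653 349.4059509646928
t 13.98 q [-35.5  17.3 -19.8  52.8   0.   78.6] tcp [ 0.4089 -0.2913  0.0766] yaw -24.08 open 0.0232 F [ 0.3 -0.2 -0.6]
shift [-1.5 26.6  0.5] rot [0.0003 0.0004 0.0016]
top 249 ((0.4128202199935913, -0.2790188491344452), (0.03445575013756752, 0.055612411350011826), 65.84080505371094)
side 531 ((0.4086521565914154, -0.29846182465553284), (0.051644958555698395, 0.05469212308526039), 65.8011245727539)
```

View pics/both8.png

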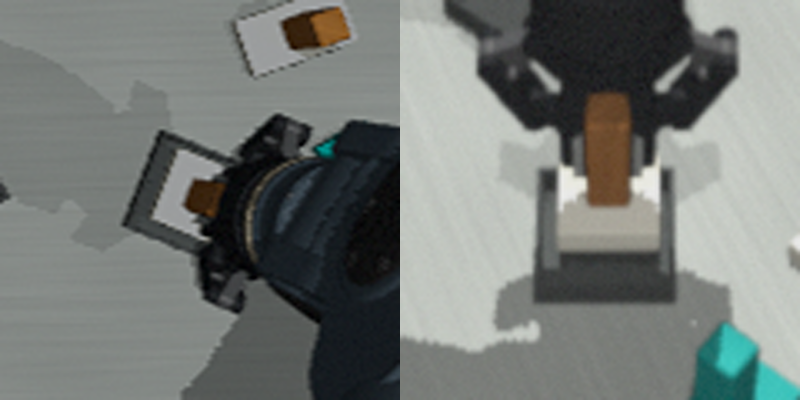

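Request:
apply_moves(
  moves="-1.5 6 0 0 0 0; -1.5 12 0 0 0 0; -1.5 17 0 0 0 0; -1.5 21 0 0 0 0; -1.5 24 0 0 0 0; -1.5 26 0 0 0 0; -1.5 27 0 0 0 0; -1.5 27 0 0 0 0",
)

```text
t: 14.65
tcp_pos: [0.4066, -0.2907, 0.0489]
eef_rot: [[0.913, -0.0, 0.409], [-0.409, -0.0, 0.913], [-0.0, -1.0, -0.0]]
force: [-2.3, 1.4, 4.6]
opening: 0.0236
```

Request:
apply_moves(
  moves="0 0.5 0 0 0 0; 0 1 0 0 0 0; 0 1 0 0 0 0; 0 1 0 0 0 0",
)

```text
t: 14.98
tcp_pos: [0.4067, -0.2907, 0.0489]
eef_rot: [[0.913, 0.0, 0.409], [-0.409, -0.0, 0.913], [0.001, -1.0, -0.0]]
force: [-3.4, 3.2, 18.1]
opening: 0.0232
```

Request:
apply_moves(
  moves="0 -0.7 0 0 0 0; 0 -1.2 0 0 0 0; 0 -1.2 0 0 0 0",
)

```text
t: 15.23
tcp_pos: [0.407, -0.2909, 0.049]
eef_rot: [[0.913, 0.0, 0.409], [-0.409, -0.0, 0.913], [0.001, -1.0, -0.0]]
force: [0.2, 0.6, 3.5]
opening: 0.0233
```

Request:
apply_moves(
  moves="0 0 0 0 0 0; 0 0 0 0 0 0; 0 0 0 0 0 0; 0 0 0 0 0 0; 0 0 0 0 0 0; 0 0 0 0 0 0",
  grip=0.6,
)

```text
t: 15.73
tcp_pos: [0.4068, -0.2907, 0.0488]
eef_rot: [[0.913, -0.0, 0.409], [-0.409, -0.0, 0.913], [-0.0, -1.0, -0.0]]
force: [-0.2, 0.1, 0.2]
opening: 0.0514
```

Request:
apply_moves(
  moves="0 -10 0 0 0 0; 0 -30 0 0 0 0; 0 -60 0 0 0 0; 0 -90 0 0 0 0; 0 -112 0 0 0 0; 0 -120 0 0 0 0; 0 -120 0 0 0 0",
)

```text
t: 16.32
tcp_pos: [0.4078, -0.2914, 0.1707]
eef_rot: [[0.913, 0.003, 0.409], [-0.409, -0.002, 0.913], [0.004, -1.0, -0.001]]
force: [-0.4, -0.0, -0.3]
opening: 0.0514
```

```bash
python3 shot.py 9 .4077 -.2903 .04; python3 go.py .53 -.374 .17 18
```

```text
top 433.6845463417826 298.0230079457685
side 304.82652537955653 349.4059509646928
t 16.42 q [-35.6  12.9 -11.2  65.9  -0.   78.6] tcp [ 0.4065 -0.2905  0.1681] yaw -24.13 open 0.0512 F [0.2 0.7 0.2]
shift [146.8  -2.  -25.7] rot [-2.000e-04 -7.352e-01 -5.000e-04]
```

View pics/both9.png

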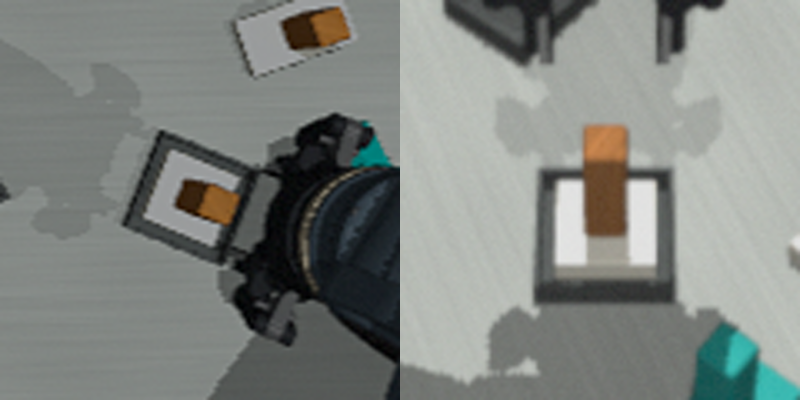

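Request:
apply_moves(
  moves="8 0 -2 0 -0.06 0; 25 0 -5 0 -0.15 0; 45 0 -9 0 -0.25 0; 67 -1 -13 0 -0.35 0; 89 -1 -17 0 -0.46 0; 110 -2 -21 0 -0.57 0; 130 -2 -24 0 -0.67 0; 143 -2 -26 0 -0.73 0; 147 -2 -26 0 -0.735 0; 147 -2 -26 0 -0.735 0; 147 -2 -26 0 -0.735 0",
)

```text
t: 17.33
tcp_pos: [0.5294, -0.3738, 0.1694]
eef_rot: [[0.952, -0.002, -0.307], [0.307, 0.001, 0.952], [-0.002, -1.0, 0.002]]
force: [0.2, 2.1, 0.3]
opening: 0.0513
```

```bash
python3 go.py .5297 -.374 .046 18
```

```text
t 17.33 q [-35.2  27.3  10.7  73.6  -0.   36.9] tcp [ 0.5294 -0.3738  0.1694] yaw 17.87 open 0.0513 F [0.2 2.1 0.3]
shift [  0.4 123.4  -0.5] rot [-0.0021 -0.0022 -0.0017]
```

Request:
apply_moves(
  moves="0 25 0 0 0 0; 0 50 0 0 0 0; 0 75 0 0 0 0; 0 97 0 0 0 0; 0 113 0 0 0 0; 0 120 0 0 0 0; 0 123 0 0 0 0; 0 123 0 0 0 0; 0 123 0 0 0 0",
)

```text
t: 18.08
tcp_pos: [0.5306, -0.3747, 0.049]
eef_rot: [[0.951, 0.001, -0.308], [0.308, -0.001, 0.951], [0.001, -1.0, -0.001]]
force: [0.2, -0.1, 0.1]
opening: 0.051
```

```bash
python3 shot.py 10 .53 -.374 .05; python3 go.py .5297 -.374 .046 18
```

```text
top 467.00132448171274 246.7189985454475
side 386.2332360045526 358.54499878059966
t 18.18 q [-35.2  31.5  -0.4  58.   -0.   36.8] tcp [ 0.5309 -0.375   0.0492] yaw 17.98 open 0.0511 F [ 0.6 -0.2 -0.2]
shift [-0.8  3.2  1.3] rot [ 0.0017 -0.0004  0.0012]
```

View pics/both10.png

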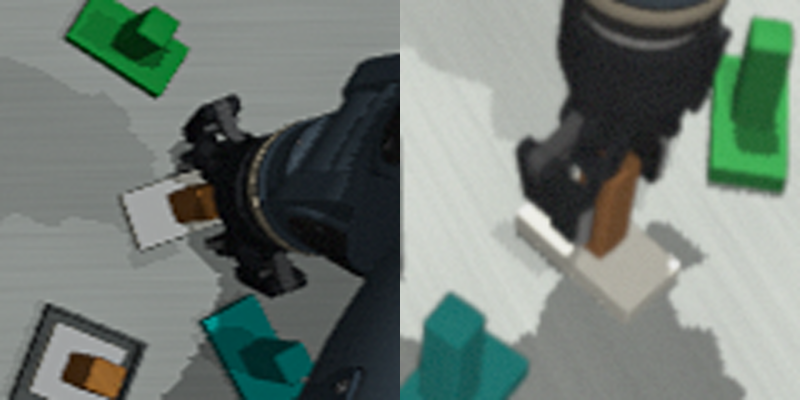

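Request:
apply_moves(
  moves="0 3 1 0 0 0; 0 3 1 0 0 0; 0 3 1 0 0 0; 0 3 1 0 0 0; 0 3 1 0 0 0; 0 3 1 0 0 0; 0 3 1 0 0 0; 0 3 1 0 0 0",
  grip=0,
)

```text
t: 18.85
tcp_pos: [0.53, -0.3736, 0.045]
eef_rot: [[0.951, 0.0, -0.309], [0.309, -0.0, 0.951], [0.0, -1.0, -0.0]]
force: [0.1, 2.0, 3.5]
opening: 0.0235
```

Request:
apply_moves(
  moves="0 -12 0 0 0 0; 0 -35 0 0 0 0; 0 -65 0 0 0 0; 0 -95 0 0 0 0; 0 -115 0 0 0 0; 0 -125 0 0 0 0; 0 -125 0 0 0 0",
)

```text
t: 19.43
tcp_pos: [0.5309, -0.3743, 0.1719]
eef_rot: [[0.951, 0.003, -0.309], [0.309, -0.002, 0.951], [0.002, -1.0, -0.003]]
force: [-0.3, -0.4, -1.4]
opening: 0.0237
```

```bash
python3 shot.py 11 .53 -.374 .14; python3 go.py .4446 -.101 .172 -63.7
```

```text
top 480.6098608471791 245.01026952300168
side 391.6717581663742 328.07358441778837
t 19.53 q [-35.2  27.2  10.5  73.4  -0.   36.8] tcp [ 0.5297 -0.3734  0.1687] yaw 17.99 open 0.0233 F [-0.5  0.2 -1.6]
shift [  3.2  -3.1 285.4] rot [-1.0000e-04  1.4258e+00 -1.1000e-03]
```

View pics/both11.png

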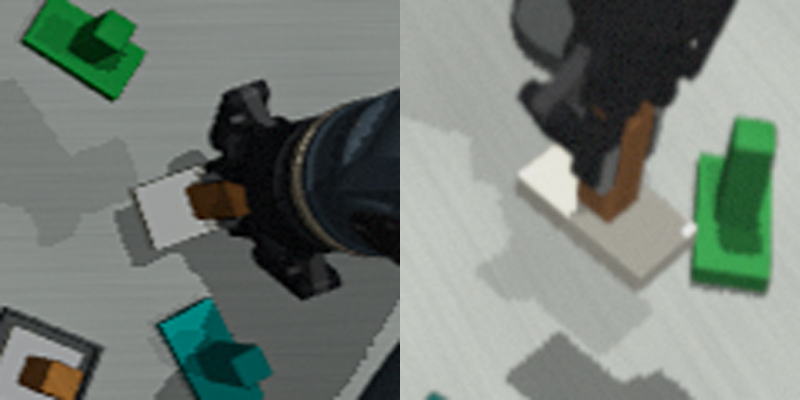

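Request:
apply_moves(
  moves="0 -1 8 0 0.04 0; 1 -3 24 0 0.12 0; 1 -3 42 0 0.21 0; 1 -3 60 0 0.3 0; 1 -3 78 0 0.39 0; 1 -3 96 0 0.48 0; 2 -3 114 0 0.57 0; 2 -3 132 0 0.66 0; 2 -3 150 0 0.75 0; 2 -3 168 0 0.84 0; 2 -3 186 0 0.93 0; 2 -3 204 0 1.02 0",
)

```text
t: 20.53
tcp_pos: [0.4675, -0.1777, 0.1707]
eef_rot: [[0.758, -0.003, 0.652], [-0.652, 0.001, 0.758], [-0.003, -1.0, -0.001]]
force: [-0.1, 0.1, -1.1]
opening: 0.0233
```

```bash
python3 go.py .4446 -.101 .172 -63.7
```

```text
t 20.53 q [-20.8  13.  -10.7  66.5  -0.  109.9] tcp [ 0.4675 -0.1777  0.1707] yaw -40.71 open 0.0233 F [-0.1  0.1 -1.1]
shift [-67.4  -1.1  43.3] rot [ 0.0019  0.4013 -0.0029]
```

Request:
apply_moves(
  moves="-14 0 9 0 0.08 0; -28 0 18 0 0.16 0; -42 0 27 0 0.24 0; -54 -1 35 0 0.32 0; -63 -1 41 0 0.37 0; -67 -1 43 0 0.4 0; -67 -1 43 0 0.4 0; -67 -1 43 0 0.4 0; -67 -1 43 0 0.4 0",
)

```text
t: 21.28
tcp_pos: [0.4455, -0.1029, 0.1729]
eef_rot: [[0.449, -0.001, 0.893], [-0.893, 0.0, 0.449], [-0.001, -1.0, -0.001]]
force: [0.3, -0.4, -0.8]
opening: 0.0234
```

```bash
python3 go.py .4446 -.101 .076 -63.7
```

```text
t 21.28 q [-13.    8.8 -15.8  65.5  -0.  140.3] tcp [ 0.4455 -0.1029  0.1729] yaw -63.31 open 0.0234 F [ 0.3 -0.4 -0.8]
shift [-2.  96.9  0.2] rot [ 0.0012  0.0068 -0.0007]
```

Request:
apply_moves(
  moves="-1 15 0 0 0 0; -2 38 0 0 0.007 0; -2 62 0 0 0.007 0; -2 80 0 0 0.007 0; -2 92 0 0 0.007 0; -2 96 0 0 0.007 0; -2 96 0 0 0.007 0; -2 96 0 0 0.007 0",
)

```text
t: 21.95
tcp_pos: [0.4451, -0.1013, 0.078]
eef_rot: [[0.442, -0.0, 0.897], [-0.897, -0.0, 0.442], [0.0, -1.0, -0.0]]
force: [-0.1, -0.0, -1.8]
opening: 0.0235
```

```bash
python3 shot.py 12 .4446 -.101 .04; python3 go.py .4446 -.101 .049 -63.7
python3 - <<'E'
from h import *
for n in("top","side"):
    c=load(n+"12.npz");f=c["frame"].astype(int);W=cloud(c)
    m=(W[...,2]>.036)&(W[...,2]<.058)&(f.min(-1)>85)&(np.ptp(f,axis=-1)<30)&(np.hypot(W[...,0]-.4446,W[...,1]+.1)<.06)
    m=cv2.morphologyEx(m.astype(np.uint8),cv2.MORPH_OPEN,np.ones((2,2)))
    v=np.argwhere(m>0)[:,::-1];P=ray(c,v,.046)[:,:2].astype(np.float32);print(n,len(v),cv2.minAreaRect(P))
E
```

```text
top 355.4815580082899 284.8337082315303
side 284.6113388925586 273.37058646267633
t 22.05 q [-12.8  13.3 -25.4  51.3  -0.  141. ] tcp [ 0.4456 -0.1013  0.0786] yaw -63.77 open 0.0232 F [ 0.3  0.2 -1.2]
shift [-0.7 29.6 -0.8] rot [-0.001  -0.0013  0.0009]
top 89 ((0.46635305881500244, -0.08248481154441833), (0.023677149787545204, 0.027072669938206673), 24.961809158325195)
side 590 ((0.44707149267196655, -0.1079256609082222), (0.0927148088812828, 0.051986925303936005), 26.122966766357422)
```

View pics/both12.png

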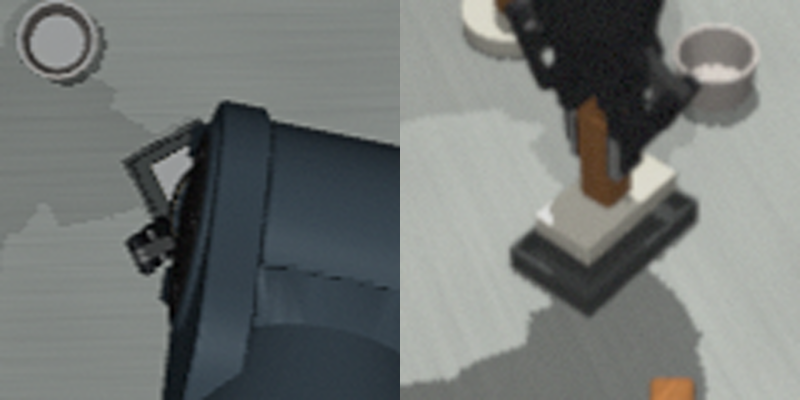

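Request:
apply_moves(
  moves="-0.7 6 -1.3 0 0 0; -0.7 12 -1.3 0 0 0; -0.7 18 -1.3 0 0 0; -0.7 22 -1.3 0 0 0; -0.7 26 -1.3 0 0 0; -0.7 28 -1.3 0 0 0; -0.7 29.5 -1.3 0 0 0; -0.7 29.5 -1.3 0 0 0; -0.7 29.5 -1.3 0 0 0",
)

```text
t: 22.8
tcp_pos: [0.4435, -0.1009, 0.0484]
eef_rot: [[0.442, 0.0, 0.897], [-0.897, -0.0, 0.442], [0.0, -1.0, 0.0]]
force: [0.6, -0.5, -0.9]
opening: 0.0233
```

Request:
apply_moves(
  moves="0 0.5 0 0 0 0; 0 1 0 0 0 0; 0 1 0 0 0 0; 0 1 0 0 0 0",
)

```text
t: 23.13
tcp_pos: [0.4437, -0.101, 0.048]
eef_rot: [[0.442, 0.001, 0.897], [-0.897, -0.0, 0.442], [0.001, -1.0, 0.001]]
force: [-1.9, -0.3, 6.8]
opening: 0.0236
```

Contact. Release and rise.

Request:
apply_moves(
  moves="0 0 0 0 0 0; 0 0 0 0 0 0; 0 0 0 0 0 0; 0 0 0 0 0 0; 0 0 0 0 0 0; 0 0 0 0 0 0",
  grip=0.6,
)

```text
t: 23.63
tcp_pos: [0.4434, -0.1009, 0.0473]
eef_rot: [[0.442, -0.0, 0.897], [-0.897, -0.0, 0.442], [-0.0, -1.0, -0.0]]
force: [-1.3, 0.2, -0.3]
opening: 0.0513
```

Request:
apply_moves(
  moves="0 -10 0 0 0 0; 0 -30 0 0 0 0; 0 -60 0 0 0 0; 0 -90 0 0 0 0; 0 -112 0 0 0 0; 0 -120 0 0 0 0; 0 -120 0 0 0 0",
)

```text
t: 24.22
tcp_pos: [0.4446, -0.1012, 0.1691]
eef_rot: [[0.442, 0.004, 0.897], [-0.897, -0.001, 0.442], [0.002, -1.0, 0.003]]
force: [-0.3, 0.3, 0.1]
opening: 0.0516
```

```bash
python3 shot.py 13 .4446 -.101 .04; python3 go.py .461 .1185 .17 10
```

```text
top 355.4815580082899 284.8337082315303
side 284.6113388925586 273.37058646267633
t 24.32 q [-12.8   8.7 -16.9  64.4  -0.  141. ] tcp [ 0.4431 -0.1008  0.1666] yaw -63.77 open 0.0513 F [-0.8  0.2 -0.7]
shift [-188.8   -3.5  113. ] rot [ 3.0000e-04 -1.2875e+00 -6.0000e-04]
```

View pics/both13.png

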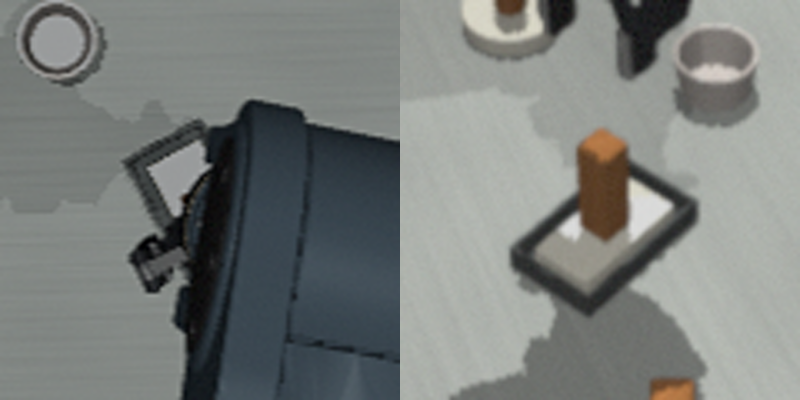

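Request:
apply_moves(
  moves="-6 0 4 0 -0.04 0; -18 -1 11 0 -0.12 0; -31 -1 19 0 -0.21 0; -44 -2 27 0 -0.3 0; -57 -3 34 0 -0.39 0; -70 -3 42 0 -0.48 0; -84 -3 50 0 -0.57 0; -97 -3 58 0 -0.66 0; -110 -3 66 0 -0.75 0; -123 -3 74 0 -0.84 0; -136 -3 82 0 -0.93 0; -150 -3 90 0 -1.02 0",
)

```text
t: 25.32
tcp_pos: [0.457, 0.0745, 0.1688]
eef_rot: [[0.996, -0.003, 0.086], [-0.086, -0.0, 0.996], [-0.003, -1.0, -0.001]]
force: [-0.9, 0.9, 0.4]
opening: 0.0515
```

```bash
python3 go.py .461 .1185 .17 10
```

```text
t 25.32 q [  9.3   9.5 -15.5  65.1  -0.  104.2] tcp [0.457  0.0745 0.1688] yaw -4.95 open 0.0515 F [-0.9  0.9  0.4]
shift [ 0.2 -1.3 44.2] rot [ 0.0004 -0.2609 -0.0027]
```

Request:
apply_moves(
  moves="0 0 13 0 -0.08 0; 0 -1 27 0 -0.16 0; 0 -1 38 0 -0.23 0; 0 -1 44 0 -0.26 0; 0 -1 44 0 -0.26 0; 0 -1 44 0 -0.26 0; 0 -1 44 0 -0.26 0",
)

```text
t: 25.9
tcp_pos: [0.4616, 0.1168, 0.1708]
eef_rot: [[0.986, -0.001, -0.165], [0.165, -0.001, 0.986], [-0.001, -1.0, -0.0]]
force: [0.1, -0.1, -0.3]
opening: 0.0515
```

```bash
python3 go.py .461 .1185 .046 10
```

```text
t 25.9 q [ 14.2  10.6 -13.8  65.6  -0.   94.7] tcp [0.4616 0.1168 0.1708] yaw 9.49 open 0.0515 F [ 0.1 -0.1 -0.3]
shift [-1.000e-01  1.248e+02  1.800e+00] rot [ 0.0003 -0.0089 -0.0011]
```

Request:
apply_moves(
  moves="0 25 1 0 0 0; 0 50 2 0 0 0; 0 75 2 0 0 0; 0 97 2 0 0 0; 0 113 2 0 0 0; 0 121 2 0 0 0; 0 124 2 0 0 0; 0 124 2 0 0 0; 0 124 2 0 0 0",
)

```text
t: 26.65
tcp_pos: [0.4622, 0.1191, 0.048]
eef_rot: [[0.986, 0.001, -0.166], [0.166, 0.0, 0.986], [0.001, -1.0, -0.0]]
force: [-0.1, 0.1, -0.3]
opening: 0.0513
```

```bash
python3 shot.py 14 .461 .1185 .05; python3 go.py .461 .1185 .046 10
```

```text
top 264.3362448239553 280.55385323773237
side 255.6423420326583 204.806301808153
t 26.75 q [ 14.5  17.  -25.4  47.5  -0.   94.9] tcp [0.4624 0.1193 0.0483] yaw 9.55 open 0.0512 F [-0.5 -0.2  0. ]
shift [-1.5  2.3 -0.6] rot [-0.     -0.0079  0.0018]
```

View pics/both14.png

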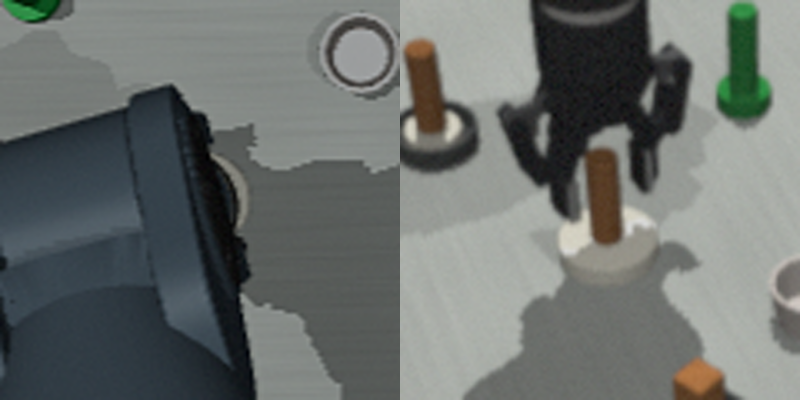

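Request:
apply_moves(
  moves="-1 2 -1 0 0 0; -1 2 -1 0 0 0; -1 2 -1 0 0 0; -1 2 -1 0 0 0; -1 2 -1 0 0 0; -1 2 -1 0 0 0; -1 2 -1 0 0 0; -1 2 -1 0 0 0",
  grip=0,
)

```text
t: 27.42
tcp_pos: [0.461, 0.1181, 0.0456]
eef_rot: [[0.986, 0.0, -0.166], [0.166, -0.0, 0.986], [0.0, -1.0, -0.0]]
force: [-0.8, -0.7, 5.9]
opening: 0.0228
```

Request:
apply_moves(
  moves="0 -12 0 0 0 0; 0 -35 0 0 0 0; 0 -65 0 0 0 0; 0 -95 0 0 0 0; 0 -115 0 0 0 0; 0 -125 0 0 0 0; 0 -125 0 0 0 0",
)

```text
t: 28.0
tcp_pos: [0.462, 0.1184, 0.1724]
eef_rot: [[0.986, 0.004, -0.166], [0.166, 0.001, 0.986], [0.004, -1.0, 0.0]]
force: [0.1, -0.5, -0.9]
opening: 0.0225
```

```bash
python3 shot.py 15 .461 .1185 .14; python3 go.py .652 -.1615 .172 9
```

```text
top 260.1278016058237 281.8273097109022
side 252.98722245937915 173.89836940810233
t 28.1 q [ 14.4  10.6 -14.   65.4   0.   94.8] tcp [0.4606 0.1181 0.1699] yaw 9.57 open 0.0224 F [-0.7  0.1 -0.7]
shift [ 142.2   -2.2 -307.5] rot [ 0.      0.0099 -0.0002]
```

View pics/both15.png

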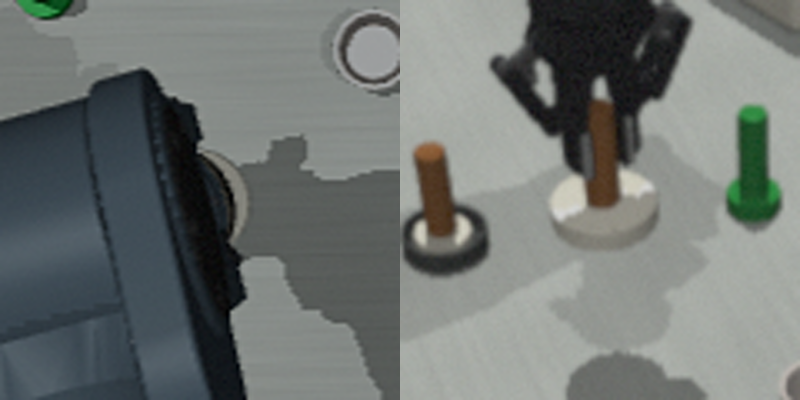

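Request:
apply_moves(
  moves="5 0 -12 0 0 0; 17 -1 -37 0 0 0; 31 -2 -67 0 0 0; 45 -2 -97 0 0 0; 59 -2 -127 0 0 0; 73 -2 -157 0 0 0; 87 -2 -187 0 0 0; 101 -2 -217 0 0 0; 114 -2 -247 0 0.01 0; 126 -2 -274 0 0.01 0; 136 -2 -294 0 0.01 0; 141 -2 -305 0 0.01 0",
)

```text
t: 29.1
tcp_pos: [0.651, -0.1616, 0.1695]
eef_rot: [[0.988, -0.003, -0.155], [0.155, 0.0, 0.988], [-0.003, -1.0, 0.001]]
force: [-0.8, 0.1, -1.4]
opening: 0.0227
```

Request:
apply_moves(
  moves="0 0 0 0 0 0; 0 0 0 0 0 0; 0 0 0 0 0 0",
)

```text
t: 29.35
tcp_pos: [0.6496, -0.1586, 0.171]
eef_rot: [[0.988, -0.002, -0.157], [0.157, 0.001, 0.988], [-0.002, -1.0, 0.001]]
force: [0.6, 1.7, -1.4]
opening: 0.0224
```

```bash
python3 go.py .652 -.1615 .076 9
```

```text
t 29.35 q [-13.7  29.3  14.5  75.3   0.   67.3] tcp [ 0.6496 -0.1586  0.171 ] yaw 9.0 open 0.0224 F [ 0.6  1.7 -1.4]
shift [ 2.1 95.  -3.4] rot [-0.0011  0.0001 -0.0023]
```

Request:
apply_moves(
  moves="1 15 -1 0 0 0; 2 38 -2 0 0 0; 2 62 -3 0 0 0; 2 80 -3 0 0 0; 2 92 -3 0 0 0; 2 95 -3 0 0 0; 2 95 -3 0 0 0; 2 95 -3 0 0 0",
)

```text
t: 30.02
tcp_pos: [0.6531, -0.1614, 0.0781]
eef_rot: [[0.988, 0.001, -0.157], [0.157, -0.0, 0.988], [0.001, -1.0, -0.0]]
force: [0.2, -0.7, -0.5]
opening: 0.023
```

```bash
python3 shot.py 16 .652 -.1615 .04; python3 go.py .652 -.1615 .049 9
python3 - <<'E'
from h import *
for n in("top","side"):
    c=load(n+"16.npz");f=c["frame"].astype(int);W=cloud(c)
    m=(W[...,2]>.036)&(W[...,2]<.058)&(f.min(-1)>85)&(np.ptp(f,axis=-1)<30)&(np.hypot(W[...,0]-.652,W[...,1]+.16)<.06)
    m=cv2.morphologyEx(m.astype(np.uint8),cv2.MORPH_OPEN,np.ones((2,2)))
    v=np.argwhere(m>0)[:,::-1];P=ray(c,v,.046)[:,:2].astype(np.float32);print(n,len(v),cv2.minEnclosingCircle(P),P.min(0),P.max(0))
E
```

```text
top 377.4852065037163 199.44774308115376
side 385.89176958679025 263.3621360654345
t 30.12 q [-13.9  32.4   5.9  63.4  -0.   67.1] tcp [ 0.6536 -0.1617  0.0787] yaw 9.02 open 0.0223 F [-0.4 -0.2 -0.8]
shift [-1.6 29.7  0.5] rot [0.0008 0.0003 0.0017]
top 273 ((0.6488649845123291, -0.14952941238880157), 0.03405642509460449) [ 0.6154897  -0.16133209] [ 0.6822403  -0.12250245]
side 599 ((0.6522868275642395, -0.16450610756874084), 0.04092997685074806) [ 0.61390734 -0.20359288] [ 0.6915129  -0.12370294]
```

View pics/both16.png

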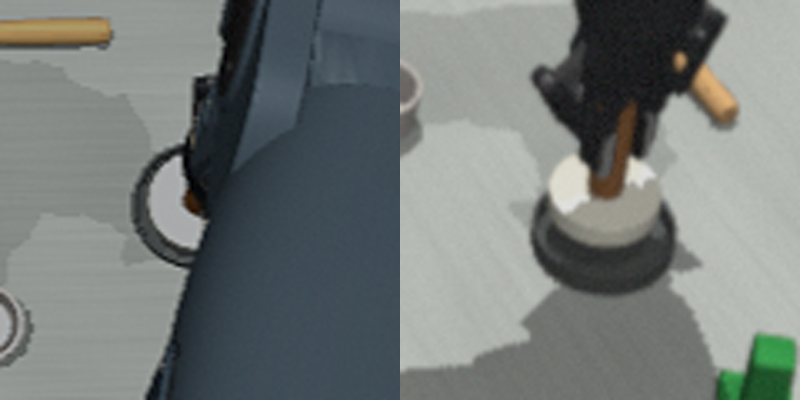

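Request:
apply_moves(
  moves="-0.5 6 0 0 0 0; -0.5 12 0 0 0 0; -0.5 18 0 0 0 0; -0.5 22 0 0 0 0; -0.5 26 0 0 0 0; -0.5 28 0 0 0 0; -0.5 29 0 0 0 0; -0.5 29 0 0 0 0; -0.5 29 0 0 0 0",
)

```text
t: 30.87
tcp_pos: [0.6522, -0.162, 0.0487]
eef_rot: [[0.988, -0.0, -0.156], [0.156, -0.0, 0.988], [-0.0, -1.0, -0.0]]
force: [-3.3, 1.8, 5.2]
opening: 0.0226
```

Request:
apply_moves(
  moves="0 0.5 0 0 0 0; 0 1 0 0 0 0; 0 1 0 0 0 0; 0 1 0 0 0 0",
)

```text
t: 31.2
tcp_pos: [0.6523, -0.162, 0.0487]
eef_rot: [[0.988, 0.0, -0.156], [0.156, -0.0, 0.988], [0.0, -1.0, -0.0]]
force: [-5.7, 1.0, 12.8]
opening: 0.0227
```

Request:
apply_moves(
  moves="0 -0.5 0 0 0 0; 0 -0.9 0 0 0 0; 0 -0.9 0 0 0 0",
)

```text
t: 31.45
tcp_pos: [0.6524, -0.162, 0.0487]
eef_rot: [[0.988, 0.0, -0.156], [0.156, -0.0, 0.988], [0.0, -1.0, -0.0]]
force: [-3.3, 1.0, 5.9]
opening: 0.0231
```

Request:
apply_moves(
  moves="0 0 0 0 0 0; 0 0 0 0 0 0; 0 0 0 0 0 0; 0 0 0 0 0 0; 0 0 0 0 0 0; 0 0 0 0 0 0",
  grip=0.6,
)

```text
t: 31.95
tcp_pos: [0.6525, -0.162, 0.0481]
eef_rot: [[0.988, -0.0, -0.156], [0.156, -0.0, 0.988], [-0.0, -1.0, -0.0]]
force: [0.4, -0.0, -0.2]
opening: 0.0509
```

Request:
apply_moves(
  moves="0 -10 0 0 0 0; 0 -30 0 0 0 0; 0 -60 0 0 0 0; 0 -90 0 0 0 0; 0 -120 0 0 0 0; 0 -145 0 0 0 0; 0 -150 0 0 0 0; 0 -150 0 0 0 0",
)

```text
t: 32.62
tcp_pos: [0.6536, -0.1623, 0.2013]
eef_rot: [[0.988, 0.005, -0.156], [0.156, -0.001, 0.988], [0.004, -1.0, -0.002]]
force: [0.7, -0.7, -0.2]
opening: 0.0512
```

```bash
python3 go.py .30 .45 .23 9
```

```text
t 32.62 q [-13.9  29.   18.3  79.   -0.   67.1] tcp [ 0.6536 -0.1623  0.2013] yaw 8.99 open 0.0512 F [ 0.7 -0.7 -0.2]
shift [-253.4  -31.1  660. ] rot [ 0.0019 -0.0001  0.0043]
```

Move the arm out of the top camera's view for a final check.

Request:
apply_moves(
  moves="-5 -5 14 0 0 0; -17 -10 44 0 0 0; -29 -15 76 0 0 0; -41 -20 108 0 0 0; -54 -25 140 0 0 0; -66 -30 172 0 0 0; -78 -31 204 0 0 0; -91 -31 236 0 0 0; -103 -31 268 0 0 0; -115 -31 300 0 0 0; -127 -31 332 0 0 0; -140 -31 364 0 0 0",
)

```text
t: 33.62
tcp_pos: [0.455, 0.1768, 0.228]
eef_rot: [[0.988, -0.002, -0.156], [0.156, -0.001, 0.988], [-0.002, -1.0, -0.0]]
force: [1.1, 0.1, -0.2]
opening: 0.0516
```

Request:
apply_moves(
  moves="-12 0 32 0 0 0; -24 0 64 0 0 0; -36 0 96 0 0 0; -48 0 128 0 0 0; -61 0 160 0 0 0; -73 0 192 0 0 0; -85 0 224 0 0 0; -97 0 254 0 0 0; -106 0 278 0 0 0; -111 0 290 0 0 0; -113 0 296 0 0 0; -113 0 296 0 0 0",
)

```text
t: 34.62
tcp_pos: [0.2984, 0.4505, 0.2283]
eef_rot: [[0.987, -0.001, -0.158], [0.158, -0.002, 0.987], [-0.001, -1.0, -0.001]]
force: [0.4, 0.3, 0.6]
opening: 0.051
```

```bash
python3 shot.py 17; python3 go.py .30 .45 .23 9; python3 - <<'E'
from h import *
c=load("top17.npz");W=cloud(c);b=brown(c);H=W[...,2];f=c["frame"].astype(int)
T={"small":(.3841,.2914),"square":(.409,-.2875),"oblong":(.4452,-.098),"large":(.653,-.1585)}
for k,(x,y) in T.items():
    m=b&(np.hypot(W[...,0]-x,W[...,1]-y)<.05)&(H>.084)
    p=np.argwhere(m)[:,::-1]
    h=ray(c,p.mean(0),.093)[0,:2]
    w=(f.min(-1)>115)&(np.ptp(f,axis=-1)<30)&(np.hypot(W[...,0]-x,W[...,1]-y)<.046)&(H<.03)
    v=np.argwhere(w)[:,::-1];P=ray(c,v,.019)[:,:2].astype(np.float32)
    print(k,"handle top-tin mm",((h-[x,y])*1000).round(1),"topZ",W[m][:,2].mean().round(4),"foot z",np.median(H[w]).round(4),"circ",np.array(cv2.minEnclosingCircle(P)[0]).round(4),cv2.minAreaRect(P))
a=load("top0.npz")["frame"].astype(int)
d=abs(a-f).max(-1);print("ramekin diff",d[222:252,297:328].max(),"brush diff",d[135:165,265:355].max())
E
```

```text
t 34.72 q [ 56.3  15.2   1.   75.9  -0.  137.3] tcp [0.2996 0.4493 0.2287] yaw 8.98 open 0.0513 F [-0.5 -1.6  0.2]
shift [ 0.5 -1.3  0.6] rot [ 0.0012 -0.0003 -0.0006]
small handle top-tin mm [-1.5 -0.1] topZ 0.093 foot z 0.0013 circ [0.3858 0.2866] ((0.3853592276573181, 0.28647270798683167), (0.09030398726463318, 0.08743948489427567), 88.47102355957031)
square handle top-tin mm [0.4 1.7] topZ 0.0933 foot z 0.0188 circ [ 0.4105 -0.2829] ((0.40986892580986023, -0.2833203375339508), (0.07895609736442566, 0.08191552013158798), 21.252134323120117)
oblong handle top-tin mm [-0.7 -2.1] topZ 0.0929 foot z 0.0186 circ [ 0.4444 -0.0974] ((0.4432678818702698, -0.09759805351495743), (0.08256818354129791, 0.08975151181221008), 24.969024658203125)
large handle top-tin mm [-1.5  2.5] topZ 0.093 foot z 0.0192 circ [ 0.6521 -0.1567] ((0.6525763273239136, -0.15706098079681396), (0.06775384396314621, 0.06818722933530807), 88.21318054199219)
ramekin diff 4 brush diff 42
```

View pics/top17.png

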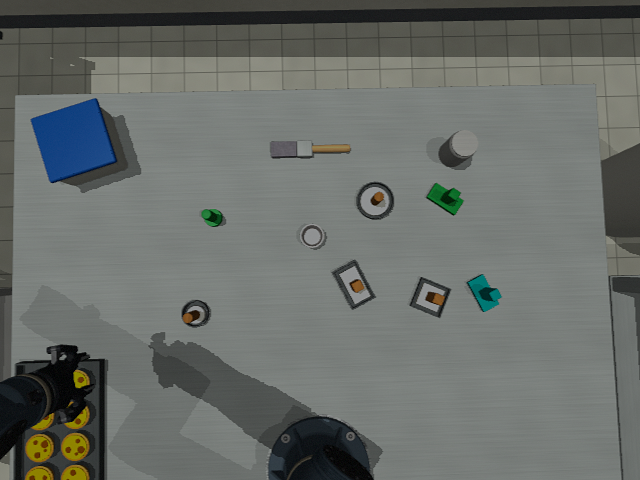

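View pics/side17.png

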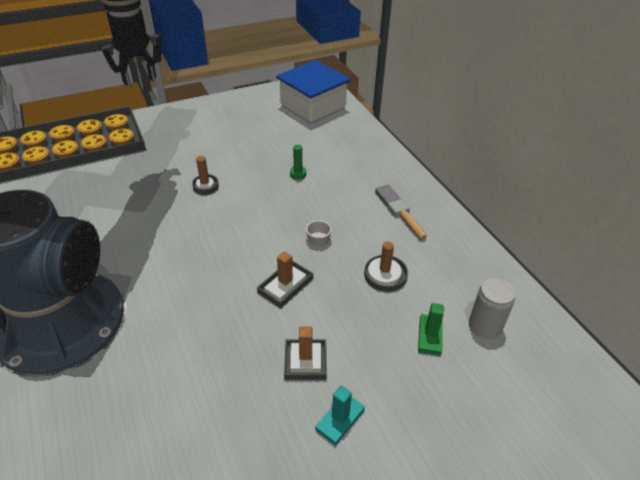

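All four tampers stand in their tins: top view (196,313), (375,200), (430,297) and (353,284). The cup at (312,237) and the brush at (310,149) are where they were, and the arm is clear.

```bash
python3 -c "
from rig import ticket
print(ticket.job_done())"
```

```text
the job is handed in; nothing more can be done
None
```

I placed all four tampers in their own tins and handed the job in at about 34.7 s. Each was lowered until the force reading showed contact with the tin floor, then released and cleared.

**Final check, top camera:**
- **Position:** handle tops were within about 3 mm of their tin centres, against a limit of 13 mm. All read 93 mm high, which matches feet resting flat on the 3 mm floors.
- **Uprightness:** I judged this by eye in both views, and all four look upright.
- **Cup and brush:** the cup region is unchanged. In the brush region some pixels differ by up to 42 grey levels, but the brush is at the same pixels as at the start. I took that as edge noise and did not look further.

**Checks that failed or disagreed:**
- **Camera disagreement:** the two cameras differed by about 5 mm in y, so I aimed between them. Each tamper was checked against its tin before lowering.
- **Foot check:** the last automatic fit of the feet also picked up bench or tin pixels for the small round, square and oblong tampers, most clearly the small round, so I ignored it. For those I relied on the handle tops and the pictures.

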